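# Draw out the glazing basket's handle and hold the basket over the drip tray

## Robot

A 7-joint arm with a two-finger parallel gripper is mounted at the origin on the work surface. World frame = base frame: x ahead of the robot, y to its left, z up, the work surface at z = 0. Lengths are in m, angles in rad, forces in N, time in s.
With the tool pointing down it reaches from about 0.4 to 0.875 m from the base axis. Payload 6.5 kg.
Tool frame: the origin (TCP) lies on the centre line of the jaws, within the pads' length; the fingertips stand 14 mm ahead of it and the grasp point (between the pads) lies 5 mm behind it; z points along the fingers, y is the line along which they close (so a half turn about z gives the same grasp; the last joint's range is limited). The gripper opens to 85 mm and grips with 20 to 120 N. Pads are 22 mm wide; open, the fingers measure 114 mm over their backs; the gripper's body (76 mm by 85 mm) begins 54 mm behind the grasp point. The pads swing forward as they close: fully open they stand 13 mm farther back than shut.
Start: joints at [1.179, 0.536, -0.004, 1.538, 0.003, 1.067, -0.071], TCP at [0.208, -0.616, 0.245] pointing down, gripper open.
Joint ranges: [-2.7, 2.7], [-0.37, 2.16], [-1.27, 1.26], [0.24, 2.4], [-1.31, 4.45], [0.19, 1.91], [-2.76, 2.76]. Speed limits (rad/s): [2.39, 2.39, 3.14, 3.14, 3.14, 3.14, 3.14].

## Interface

Orientations are given as a unit quaternion [w, x, y, z].
In Python, from station import get_obs, grab_frame, job_done gives the robot as it stands.
- The arm moves only by the tool step_arm, never from a script. Its argument "motion" is a list of rows, each a list of 3 entries, a list of its own where there are three numbers: the shift along the world's x, y, z in m, then the turn about the world's z in rad, then the finger opening in m, from 0 to 0.0854. In form: [[[tx, ty, tz], twist, gripper], ...]. A call has 1 to 12 rows; each row shifts and turns the commanded pose from where the row before left it; what a row does not reach is not made up. A row lasts 1/8 s, in which the tool goes at most 62.5 mm and 10.7 degrees, less where a joint would pass 70% of its speed; a pose out of reach is approached as far as the arm can. A call is refused whole if a number of a shift passes 0.0625 or a number of a turn 0.188, either way. A call with a gripper value outside its range is refused whole. The fingers move at their own pace and stop on an object; "force" is the grip in N (left out, the last holds). Time passes only in rows, so rows that do not move let the fingers close. It gives the time, the measured TCP pose, the force, the opening and the grip force at its end, in the units of the state.
- get_obs(): the state, without advancing time (a new reading comes with each control period).
- grab_frame(name): name is "scene" or "top" or "wrist"; returns a dict with "color" (420x560x3 uint8, red, green, blue), "mtx" (3x3 intrinsics, pixels), "view" (4x4, takes a point from world to camera coordinates); the wrist camera has in their place "mount" (4x4, takes a point from camera to tool coordinates, whose origin is the TCP and whose axes are the flange's). Camera axes: x right, y down, z forward; pixel columns grow to the right and rows downward; lengths in m; the calibration is good to about 2 mm. The wrist camera is an equidistant fisheye: a pixel r from the principal point sees the ray r / f radians off the axis. A picture is of the moment at which its call begins: read the wrist's pose just before it. There is no depth.
- job_done(): hands the job in; it is judged then, once.
The state is a dict: "t": time; "q": joint angles; "joint_vel": joint speeds; "tau": joint torques, N m; "tcp_pos": TCP position; "ee_rot": TCP orientation; "wrist_force": force on the tool from outside, world axes, zero at the start; "wrist_torque": the same for the moment, N m; "finger_gap": finger opening in m; "finger_force": force on a finger pad.
Only numpy, scipy, OpenCV 4.12 (cv2) and the standard library are available. Lean on these libraries where they do the work, as an engineer would, in place of code of your own. Each camera call takes 0.05 s, during which the arm holds its last target. There are 200 camera calls.

## Task

Get the basket of doughnut balls ready for glazing: while it stands on the counter, press the release button in the side of its T-handle and draw the handle up past the first stop to the second, so that the hand stays clear of the glaze. Then carry the basket level, with all five balls still in it, to the middle of the empty drip tray and finish while holding it there by the fully drawn-out handle, clear above the tray's rim; leave the jug, shaker and spatula where they are.

Things in the scene. Friction and masses are not known exactly. Their poses are not given: they have to be found in the camera images.
- grip (a point): Centre of the black plastic T-bar on top of the basket's upright telescopic handle. The bar is 96 mm long (its x), 26 mm thick (y), 34 mm high (z up). This point is 159 mm above the basket's feet when the handle is pushed right in, 249 mm when drawn fully out. Squeezed across its thickness at the middle, between two fingers, the bar's release button is pressed.
- button (a point): Centre of the release button's outer face: a round steel button 18 mm across in the middle of the T-bar's +y broad face, standing 5 mm proud, level with the bar's centre.
- handle (a joint): How far the handle is drawn up out of the centre tube, m: 0 right in and locked (the start), 0.045 first stop (locks there if the button is up), 0.090 second stop, the end of its travel. It slides only while the button is pressed, against about 1 N of friction; otherwise the basket comes up with it.
- release (a joint): Release button travel, m: 0 up (locked), 0.004 fully pressed (about 6 N; unlocks from about 0.0025). It springs back when let go.
- basket: Round steel basket, loose, on four feet, 0.5 to 0.75 kg with its handle. Origin midway between the feet at the underside, straight below the T-bar; z up; axes parallel to the grip's. 164 mm across at the foot, 200 mm at the rim, rim 55 mm and floor 14 mm above the feet. Centre tube 20 mm across, up to 142 mm. Five doughnut balls lie loose in it.
- tray: Shallow aluminium drip tray fixed on the counter, 260 mm (x) by 240 mm (y), rim 30 mm high, empty. Origin at the centre of its underside.
- jug: Bystander: steel jug 84 mm across, 100 mm high, with a side handle. Origin at the centre of its underside.
- shaker: Bystander: metal sugar shaker 66 mm across, 118 mm high. Origin at the centre of its underside.
- spatula: Bystander: spatula 260 mm long lying flat at the far side of the counter, origin near its middle on the underside.
- bun0: Doughnut ball in the basket, 40 mm across, 28 mm high, 22 g. Origin at the centre of its underside.
- bun1: Doughnut ball in the basket, 40 mm across, 28 mm high, 22 g. Origin at the centre of its underside.
- bun2: Doughnut ball in the basket, 40 mm across, 28 mm high, 22 g. Origin at the centre of its underside.
- bun3: Doughnut ball in the basket, 40 mm across, 28 mm high, 22 g. Origin at the centre of its underside.
- bun4: Doughnut ball in the basket, 40 mm across, 28 mm high, 22 g. Origin at the centre of its underside.
Mind the look-alikes: they are no part of the job. What is shaped like the bun4 but purple or turquoise is not meant.

How it is judged:
By the outcome, as a careful person would: the job done as asked, in the order asked, and still so for the second after the job is handed in, while the arm keeps its last pose, push and grip.
It also fails if it takes over 48 s, if anything falls off the work surface, if the arm or the gripper's body presses on something with over 40 N, if the wrist force passes 120 N, or if a joint passes its speed limit or range.

## Working session

There is one attempt and no reset: what is moved stays moved. The work goes in short steps, Python scripts to look and compute and a tool call to move; the robot and the scene stay as the last step left them, time stands still between calls to the robot, and variables do not carry over. Pictures are saved under pics/ and viewed, at most 10 in all, crops included, and the job is handed in when it is done.

Besides the shell and the picture viewer there is one more tool, called after "Request:" as name([rows], argument=value, ...), one row to a line, values as JSON. step_arm: Moves the arm, as the interface text tells. Its arguments: {"type":"object","properties":{"motion":{"type":"array"},"force":{"type":"number"}},"required":["motion"]}

```bash
mkdir -p pics; python3 - <<'E'
from station import *
import cv2,numpy as np
s=get_obs();print({k:np.round(s[k],3).tolist() for k in("t","q","tcp_pos","ee_rot","wrist_force","finger_gap")})
for n in("scene","top"):
    f=grab_frame(n);cv2.imwrite(f"pics/{n}0.png",f["color"][...,::-1]);print(n,f["mtx"].tolist(),np.round(f["view"],4).tolist())
    np.savez(f"{n}0.npz",**f)
E
```

```text
{'t': 0.0, 'q': [1.179, 0.537, -0.004, 1.539, 0.003, 1.067, -0.071], 'tcp_pos': [0.208, -0.615, 0.244], 'ee_rot': [-0.001, 0.987, 0.162, -0.0], 'wrist_force': [-0.492, 0.689, 0.92], 'finger_gap': 0.085}
scene [[402.7181614141443, 0.0, 284.08641081122704], [0.0, 402.7181614141443, 208.6418500939134], [0.0, 0.0, 1.0]] [[-0.4561, 0.8899, 0.0056, 0.2585], [0.7484, 0.387, -0.5386, -0.3696], [-0.4815, -0.2415, -0.8425, 1.4256], [0.0, 0.0, 0.0, 1.0]]
top [[484.5533696941378, 0.0, 281.70739381139674], [0.0, 484.5533696941378, 207.25913031679497], [0.0, 0.0, 1.0]] [[0.0103, -0.9999, 0.0022, -0.0183], [-0.9933, -0.0104, -0.1151, 0.6058], [0.1151, -0.001, -0.9934, 1.294], [0.0, 0.0, 0.0, 1.0]]
```

View pics/top0.png

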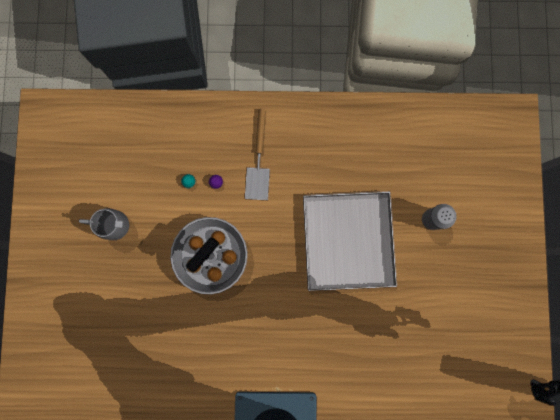

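View pics/scene0.png

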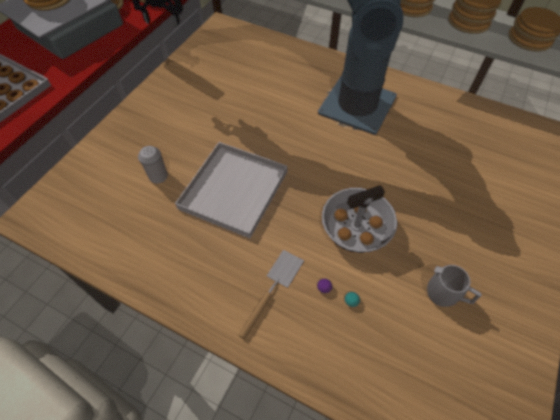

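Top view: the basket is at about (209,256), with its black T-bar running from (188,270) to (222,238). The tray is centred near (350,241), the jug at (108,224), the shaker at (443,217) and the spatula at (258,180). The turquoise (188,181) and purple (216,182) balls on the counter are the look-alikes; the brown ones in the basket are the ones meant. I'll measure next and confirm in a crop.

```bash
cat >h.py <<'E'
import numpy as np,cv2
def ray(f,uv):
    V=f["view"];R=V[:3,:3];c=-R.T@V[:3,3]
    d=R.T@np.linalg.solve(f["mtx"],[uv[0],uv[1],1.]);return c,d
def onz(f,uv,z):
    c,d=ray(f,uv);return c+d*(z-c[2])/d[2]
def tri(f,a,g,b):
    c1,d1=ray(f,a);c2,d2=ray(g,b)
    s=np.linalg.lstsq(np.c_[d1,-d2],c2-c1,rcond=None)[0]
    p,q=c1+s[0]*d1,c2+s[1]*d2;return (p+q)/2,np.linalg.norm(p-q)
def dark(f,box,th=40):
    x0,y0,x1,y1=box;m=np.zeros(f["color"].shape[:2],np.uint8)
    m[y0:y1,x0:x1]=(f["color"][y0:y1,x0:x1].max(2)<th)*255
    c=max(cv2.findContours(m,0,2)[0],key=cv2.contourArea);return c
E
python3 - <<'E'
from h import *
T=dict(np.load("top0.npz"));S=dict(np.load("scene0.npz"))
a=dark(T,(180,228,232,280));b=dark(S,(340,178,392,214))
for f,c,n in((T,a,'top'),(S,b,'scene')):
    r=cv2.minAreaRect(c);print(n,r,cv2.contourArea(c));bp=cv2.boxPoints(r)
    for z in(.159,.176): print(z,onz(f,r[0],z).round(4),[onz(f,p,z)[:2].round(4).tolist() for p in bp])
# tray bright mask
g=T["color"].min(2);m=np.zeros(g.shape,np.uint8);m[185:297,298:402]=(np.ptp(T["color"][185:297,298:402].astype(int),axis=2)<22)*255
c=max(cv2.findContours(m,0,2)[0],key=cv2.contourArea);r=cv2.minAreaRect(c);print('tray',r,[onz(T,p,.03)[:2].round(3).tolist() for p in cv2.boxPoints(r)],onz(T,r[0],.03).round(3))
# basket rim
m=np.zeros(g.shape,np.uint8);m[212:300,165:253]=(np.ptp(T["color"][212:300,165:253].astype(int),axis=2)<25)*255
c=max(cv2.findContours(m,0,2)[0],key=cv2.contourArea);r=cv2.minEnclosingCircle(c);print('basket',r,onz(T,r[0],.055).round(3))
A=cv2.resize(T["color"][210:300,165:255],(400,400),interpolation=2);B=cv2.resize(S["color"][170:260,315:405],(400,400),interpolation=2)
cv2.imwrite("pics/crop0.png",np.clip(np.hstack([A,B])[...,::-1].astype(float)*1.6,0,255))
E
```

```text
top ((202.00001525878906, 254.50001525878906), (12.020814895629883, 38.890869140625), 45.0) 393.5
0.159 [0.4727 0.1827 0.159 ] [[0.4491, 0.2261], [0.5171, 0.1606], [0.4964, 0.1391], [0.4286, 0.2047]]
0.176 [0.4724 0.18   0.176 ] [[0.4491, 0.2228], [0.5162, 0.1581], [0.4958, 0.137], [0.429, 0.2016]]
scene ((365.70001220703125, 198.5999755859375), (13.597792625427246, 35.73373031616211), 71.56504821777344) 251.0
0.159 [0.4786 0.1853 0.159 ] [[0.4985, 0.1415], [0.4258, 0.2057], [0.4587, 0.229], [0.5294, 0.1656]]
0.176 [0.4908 0.1867 0.176 ] [[0.5103, 0.1438], [0.439, 0.2067], [0.4713, 0.2295], [0.5406, 0.1675]]
tray ((349.220703125, 240.41397094726562), (95.63053894042969, 89.08870697021484), 87.1375961303711) [[0.642, -0.069], [0.657, -0.315], [0.396, -0.323], [0.381, -0.083]] [ 0.517 -0.197  0.03 ]
basket ((208.3994140625, 255.60133361816406), 38.851318359375) [0.472 0.182 0.055][ WARN:0@0.036] global loadsave.cpp:1063 imwrite_ Unsupported depth image for selected encoder is fallbacked to CV_8U.
```

View pics/crop0.png

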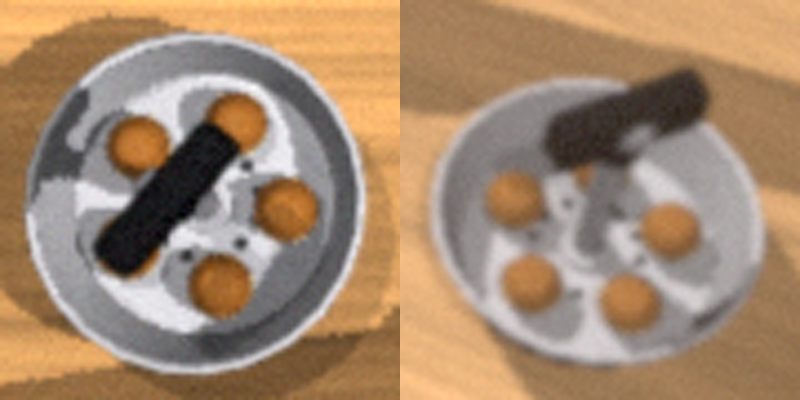

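The crop shows five brown balls in the basket. They lie at crop pixels (140,145), (238,122), (287,208), (220,285) and partly under the bar at (130,250). The purple and turquoise balls are outside on the counter. The steel button is on the bar's far (+x+y) face. The bar centre is about (0.472, 0.181), and the rim centre agrees to 2 mm. The bar lies at −44°, so the fingers must close along 46°, a turn of +2.05 rad. The tray centre is about (0.517, −0.197).

Request:
step_arm([
  [[0.025,0.027,0],0.085,0.085],
  [[0.025,0.027,0],0.085,0.085],
  [[0.025,0.027,0],0.085,0.085],
  [[0.025,0.027,0],0.085,0.085],
  [[0.025,0.027,0],0.085,0.085],
  [[0.025,0.027,0],0.085,0.085],
  [[0.025,0.027,0],0.085,0.085],
  [[0.025,0.027,0],0.085,0.085],
  [[0.025,0.027,0],0.085,0.085],
  [[0.025,0.027,0],0.085,0.085],
  [[0.025,0.027,0],0.085,0.085],
  [[0.02,0.02,0],0.085,0.085],
], force=45)

```text
t: 1.6
tcp_pos: [0.5044, -0.2965, 0.2454]
ee_rot: [0.0, 0.78, 0.626, 0.0]
wrist_force: [-0.1, -1.0, 0.3]
finger_gap: 0.0851
finger_force: 0.0
```

Request:
step_arm([
  [[-0.002,0.04,0],0.085,0.085],
  [[-0.002,0.04,0],0.085,0.085],
  [[-0.002,0.04,0],0.085,0.085],
  [[-0.002,0.04,0],0.085,0.085],
  [[-0.002,0.04,0],0.085,0.085],
  [[-0.002,0.04,0],0.085,0.085],
  [[-0.002,0.04,0],0.085,0.085],
  [[-0.002,0.04,0],0.085,0.085],
  [[-0.002,0.04,0],0.085,0.085],
  [[-0.002,0.04,0],0.085,0.085],
  [[-0.002,0.04,0],0.085,0.085],
  [[0,0,0],0,0.085],
])

```text
t: 3.1
tcp_pos: [0.4804, 0.1451, 0.2456]
ee_rot: [-0.0, 0.414, 0.91, 0.001]
wrist_force: [-0.2, -0.1, 0.8]
finger_gap: 0.0851
finger_force: 0.0
```

```bash
cat >st.py <<'E'
from station import *
import numpy as np
from scipy.spatial.transform import Rotation as R
def st():
    s=get_obs();w,x,y,z=s["ee_rot"];M=R.from_quat([x,y,z,w]).as_matrix()
    print(round(s["t"],2),"tcp",np.round(s["tcp_pos"],4),"yaxis deg",np.degrees(np.arctan2(M[1,1],M[0,1])).round(1),"ztool",M[:,2].round(3),"F",np.round(s["wrist_force"],1),"M",np.round(s["wrist_torque"],2),"gap",s["finger_gap"],s["finger_force"],"q",np.round(s["q"],2));return s,M
E
python3 - <<'E'
from st import *
import cv2
s,M=st();f=grab_frame("wrist");cv2.imwrite("pics/w1.png",f["color"][...,::-1]);np.savez("w1.npz",p=s["tcp_pos"],M=M,**f);print(f["mtx"],f["mount"].round(3))
E
```

```text
3.1 tcp [0.4804 0.1451 0.2456] yaxis deg 41.1 ztool [ 0.001  0.002 -1.   ] F [-0.2 -0.1  0.8] M [ 0.   -0.    0.11] gap 0.0850855078634055 0.0 q [ 0.2   0.37 -0.71  1.89  0.29  0.98  0.08]
[[325.1922621   0.        277.9256465]
 [  0.        325.1922621 206.1291368]
 [  0.          0.          1.       ]] [[-0.001 -0.948 -0.318  0.082]
 [ 1.    -0.001 -0.001 -0.001]
 [ 0.001 -0.318  0.948 -0.128]
 [ 0.     0.     0.     1.   ]]
```

View pics/w1.png

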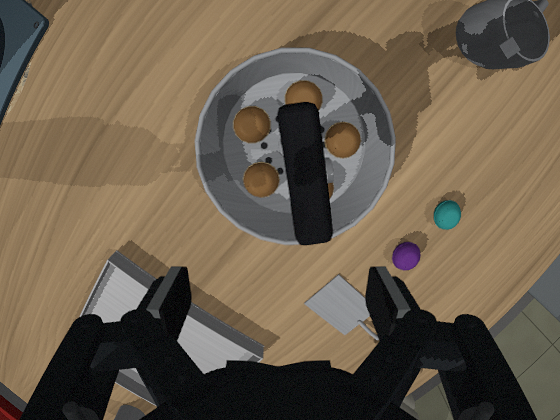

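The wrist view shows the bar from (297,103) to (315,243) and all five balls around it. I'll refine the bar's pose from its top face.

```bash
cat >wz.py <<'E'
from h import *
def wonz(d,uv,z):
    x=(np.array(uv)-d["mtx"][:2,2])/d["mtx"][0,0];r=np.hypot(*x)
    v=np.r_[np.sin(r)*x/r,np.cos(r)];m=d["mount"]
    c=d["p"]+d["M"]@m[:3,3];v=d["M"]@m[:3,:3]@v
    return (c+v*(z-c[2])/v[2])
E
python3 - <<'E'
from wz import *
d=dict(np.load("w1.npz"));c=dark(d,(265,90,345,255),38)
P=np.array([wonz(d,p[0],.176)[:2] for p in c],np.float32)
r=cv2.minAreaRect(P*1000);print(r);b=cv2.boxPoints(r);print(b.round(1))
m=np.zeros((420,560),np.uint8);m[40:250,190:400]=(np.ptp(d["color"][40:250,190:400].astype(int),axis=2)<18)*255
for uv in((297,48),(196,150),(393,145),(300,243)):print(uv,wonz(d,uv,.055).round(3))
E
```

```text
((470.19525146484375, 183.308837890625), (27.4008846282959, 92.57296752929688), 50.524967193603516)
[[425.8 202.2]
 [497.2 143.3]
 [514.6 164.5]
 [443.2 223.3]]
(297, 48) [0.405 0.258 0.055]
(196, 150) [0.394 0.117 0.055]
(393, 145) [0.541 0.253 0.055]
(300, 243) [0.541 0.11  0.055]
```

Request:
step_arm([
  [[-0.005,0.019,0],0.08,0.085],
  [[-0.0045,0.0185,0],0.075,0.085],
  [[0,0,-0.03],0,0.085],
  [[0,0,-0.03],0,0.085],
  [[0,0,0],0,0.085],
])

```text
t: 3.78
tcp_pos: [0.4699, 0.1788, 0.1838]
ee_rot: [-0.002, 0.344, 0.939, -0.001]
wrist_force: [-0.2, 0.2, -0.0]
finger_gap: 0.0852
finger_force: 0.0
```

```bash
python3 - <<'E'
from st import *
from wz import *
s,M=st();f=grab_frame("wrist");d=dict(p=s["tcp_pos"],M=M,**f);cv2.imwrite("pics/w2.png",f["color"][...,::-1])
m=(f["color"].max(2)<38).astype(np.uint8)*255;m[270:]=0
for c in sorted(cv2.findContours(m,0,2)[0],key=cv2.contourArea)[-3:]:
    P=np.array([wonz(d,p[0],.176)[:2] for p in c],np.float32);print(cv2.boundingRect(c),cv2.minAreaRect(P*1000))
E
```

```text
3.77 tcp [0.4699 0.1788 0.1838] yaxis deg 49.7 ztool [-0.004 -0.001 -1.   ] F [-0.2  0.2 -0. ] M [-0.01  0.03 -0.01] gap 0.08518652644204502 0.0 q [ 0.11  0.47 -0.71  1.94  0.39  0.87  0.07]
(266, 152, 7, 8) ((421.4062194824219, 213.4620361328125), (2.533517837524414, 3.006254196166992), 49.461734771728516)
(314, 171, 7, 8) ((440.92852783203125, 223.84954833984375), (2.6026408672332764, 3.0974717140197754), 51.301551818847656)
(259, 167, 59, 103) ((449.126220703125, 200.3891143798828), (25.33955955505371, 49.49217224121094), 48.684844970703125)
```

View pics/w2.png

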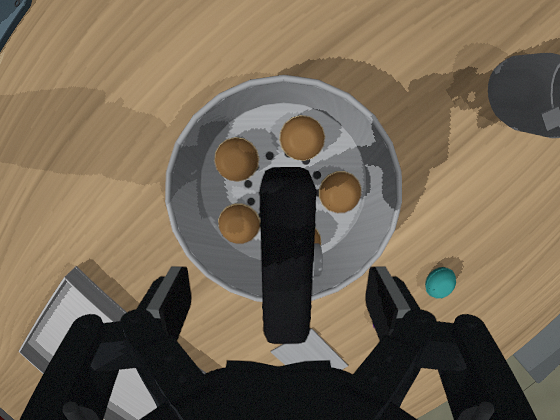

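The bar runs from (287,168) to (288,342), centred between the open fingers and aligned with them. The tool is 2–3 mm off sideways, so I'll correct that, go down and close.

Request:
step_arm([
  [[0.001,0.0035,-0.015],0,0.085],
  [[0,0,-0.016],0,0.085],
  [[0,0,0],0,0.085],
  [[0,0,0],0,0.045],
  [[0,0,0],0,0.045],
  [[0,0,0],0,0.045],
  [[0,0,0],0,0.0],
  [[0,0,0],0,0.0],
  [[0,0,0],0,0.0],
  [[0,0,0],0,0.0],
  [[0,0,0],0,0.0],
  [[0,0,0],0,0.0],
])

```text
t: 5.32
tcp_pos: [0.4729, 0.1824, 0.1548]
ee_rot: [0.0, 0.346, 0.938, 0.0]
wrist_force: [-0.9, -0.8, 5.5]
finger_gap: 0.0256
finger_force: 44.7
```

```bash
python3 -c "
from st import *
st()"
```

```text
5.33 tcp [0.4729 0.1824 0.1548] yaxis deg 49.6 ztool [ 0.001  0.    -1.   ] F [-0.9 -0.8  5.5] M [-0.04  0.14  0.14] gap 0.025589320871161562 44.688786221668124 q [ 0.08  0.51 -0.68  1.96  0.44  0.82  0.02]
```

The gap of 25.6 mm means the button is fully in. Now I'll draw the handle up slowly, stopping short of the end of travel to check.

Request:
step_arm([
  [[0,0,0.006],0,0.0],
  [[0,0,0.008],0,0.0],
  [[0,0,0.008],0,0.0],
  [[0,0,0.008],0,0.0],
  [[0,0,0.008],0,0.0],
  [[0,0,0],0,0.0],
])

```text
t: 6.08
tcp_pos: [0.4726, 0.1822, 0.193]
ee_rot: [0.0, 0.346, 0.938, -0.0]
wrist_force: [-0.3, -0.1, -0.5]
finger_gap: 0.0259
finger_force: 45.3
```

```bash
python3 - <<'E'
from st import *
from h import *
st();S=dict(np.load("scene0.npz"));f=grab_frame("scene")
np.savez("s3.npz",**f)
A,B=[cv2.resize(x["color"][130:270,300:420],(360,420),interpolation=2) for x in(S,f)]
cv2.imwrite("pics/s3.png",np.hstack([A,B])[...,::-1])
E
```

```text
6.08 tcp [0.4726 0.1822 0.193 ] yaxis deg 49.6 ztool [ 0. -0. -1.] F [-0.3 -0.1 -0.5] M [ 0.23 -0.12  0.  ] gap 0.025902181035345865 45.278005599975586 q [ 0.11  0.46 -0.71  1.93  0.38  0.89  0.07]
```

View pics/s3.png

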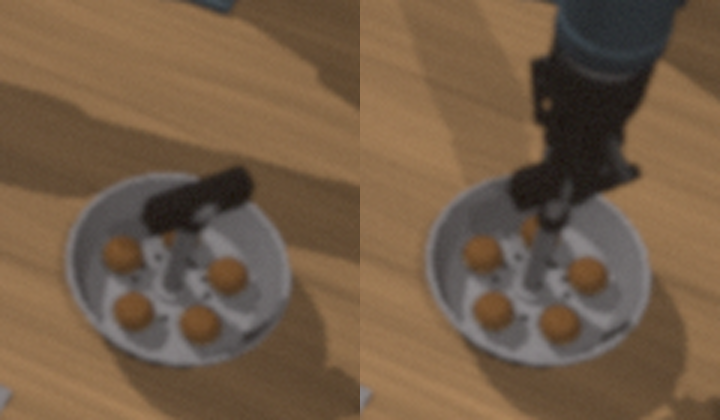

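The basket rim is unchanged (360,270 in the crop pair), the bar has risen and the wrist force is only −0.5 N, so the handle is sliding. I'll continue through the first stop.

Request:
step_arm([
  [[0,0,0.008],0,0.0],
  [[0,0,0.008],0,0.0],
  [[0,0,0.008],0,0.0],
  [[0,0,0.008],0,0.0],
  [[0,0,0.008],0,0.0],
  [[0,0,0.006],0,0.0],
  [[0,0,0],0,0.0],
  [[0,0,0],0,0.0],
])

```text
t: 7.12
tcp_pos: [0.4725, 0.1822, 0.2383]
ee_rot: [0.0, 0.346, 0.938, -0.0]
wrist_force: [-0.7, -0.3, 0.5]
finger_gap: 0.0257
finger_force: 45.3
```

Request:
step_arm([
  [[0,0,0.001],0,0.0],
  [[0,0,0.001],0,0.0],
  [[0,0,0.001],0,0.0],
  [[0,0,0],0,0.0],
])

```text
t: 7.62
tcp_pos: [0.4725, 0.1822, 0.2414]
ee_rot: [0.0, 0.346, 0.938, -0.0]
wrist_force: [-1.0, -0.0, -0.5]
finger_gap: 0.0256
finger_force: 45.2
```

Request:
step_arm([
  [[0,0,0.001],0,0.0],
  [[0,0,0.001],0,0.0],
  [[0,0,0.001],0,0.0],
  [[0,0,0.001],0,0.0],
  [[0,0,0],0,0.0],
  [[0,0,0],0,0.0],
])

```text
t: 8.38
tcp_pos: [0.4722, 0.1821, 0.2451]
ee_rot: [-0.0, 0.345, 0.938, -0.0]
wrist_force: [-0.2, 0.1, -3.5]
finger_gap: 0.0257
finger_force: 45.0
```

The load appears at TCP z = 0.245, exactly 90 mm above the grasp height, so this is the second stop. Now a gentle lift.

Request:
step_arm([
  [[0,0,0.002],0,0.0],
  [[0,0,0.003],0,0.0],
  [[0,0,0.004],0,0.0],
  [[0,0,0.006],0,0.0],
  [[0,0,0.008],0,0.0],
  [[0,0,0.01],0,0.0],
  [[0,0,0.01],0,0.0],
  [[0,0,0.01],0,0.0],
  [[0,0,0.01],0,0.0],
  [[0,0,0.008],0,0.0],
  [[0,0,0.004],0,0.0],
  [[0,0,0],0,0.0],
], force=60)

```text
t: 9.88
tcp_pos: [0.4726, 0.1822, 0.3205]
ee_rot: [0.0, 0.346, 0.938, 0.0]
wrist_force: [0.7, 0.2, -7.9]
finger_gap: 0.0253
finger_force: 63.2
```

```bash
python3 - <<'E'
from st import *
from h import *
st();fs=grab_frame("scene");ft=grab_frame("top")
A=cv2.resize(fs["color"][90:270,280:440],(400,450),interpolation=2);B=cv2.resize(ft["color"][180:340,140:300],(400,450))
cv2.imwrite("pics/s4.png",np.hstack([A,B])[...,::-1])
E
```

```text
9.88 tcp [0.4726 0.1822 0.3205] yaxis deg 49.6 ztool [ 0.  0. -1.] F [ 0.7  0.2 -7.9] M [-0.05  0.    0.02] gap 0.02534357326850436 63.20876061916351 q [ 0.19  0.3  -0.79  1.79  0.23  1.15  0.2 ]
```

View pics/s4.png

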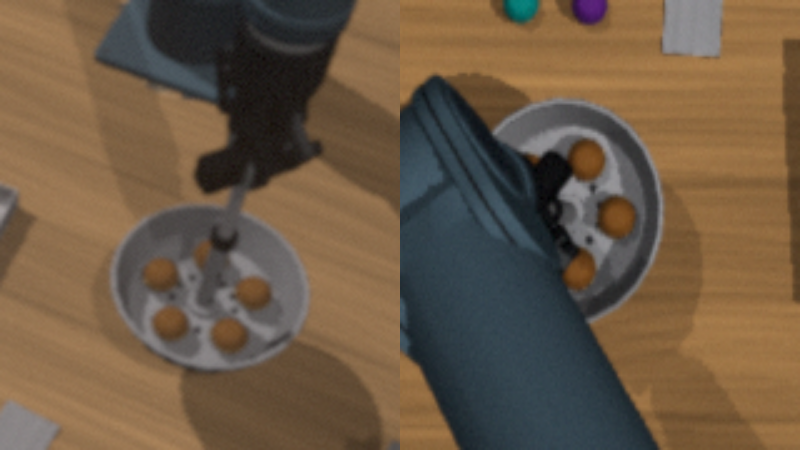

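It is lifted level with the handle fully out, all five balls are in and the load is 7.9 N. Now I'll carry it smoothly to the tray.

Request:
step_arm([
  [[0,-0.003,0],0,0],
  [[0.001,-0.006,0],0,0],
  [[0.001,-0.009,0],0,0],
  [[0.001,-0.012,0],0,0],
  [[0.002,-0.015,0],0,0],
  [[0.002,-0.018,0],0,0],
  [[0.0025,-0.02,0],0,0],
  [[0.0025,-0.02,0],0,0],
  [[0.0025,-0.02,0],0,0],
  [[0.0025,-0.02,0],0,0],
  [[0.0025,-0.02,0],0,0],
  [[0.0025,-0.02,0],0,0],
])

```text
t: 11.48
tcp_pos: [0.4944, -0.0026, 0.3203]
ee_rot: [0.0, 0.346, 0.938, -0.0]
wrist_force: [0.1, 0.0, -6.7]
finger_gap: 0.0254
finger_force: 63.3
```

Request:
step_arm([
  [[0.0025,-0.02,0],0,0],
  [[0.0025,-0.02,0],0,0],
  [[0.0025,-0.02,0],0,0],
  [[0.0025,-0.02,0],0,0],
  [[0.0025,-0.02,0],0,0],
  [[0.0025,-0.02,0],0,0],
  [[0.002,-0.018,0],0,0],
  [[0.002,-0.015,0],0,0],
  [[0.002,-0.012,0],0,0],
  [[0.001,-0.009,0],0,0],
  [[0.001,-0.006,0],0,0],
  [[0,-0.003,0],0,0],
])

```text
t: 12.98
tcp_pos: [0.5176, -0.1839, 0.3203]
ee_rot: [0.0, 0.346, 0.938, 0.0]
wrist_force: [0.8, 0.4, -7.4]
finger_gap: 0.0256
finger_force: 63.4
```

Next come the last 13 mm. I'm also refining the tray centre from the first scene image as a cross-check.

Request:
step_arm([
  [[0,-0.003,0],0,0],
  [[0,-0.004,0],0,0],
  [[0,-0.004,0],0,0],
  [[0,-0.002,0],0,0],
  [[0,0,0],0,0],
  [[0,0,0],0,0],
])

```text
t: 13.72
tcp_pos: [0.5176, -0.1966, 0.3203]
ee_rot: [-0.0, 0.345, 0.938, 0.0]
wrist_force: [0.2, 0.3, -7.0]
finger_gap: 0.0255
finger_force: 63.4
```

```bash
python3 - <<'E'
from st import *
from h import *
st();fs=grab_frame("scene");ft=grab_frame("top")
S=dict(np.load("scene0.npz"))
# tray corners in first scene image (rim outer): colour-neutral blob
c0=S["color"][130:245,165:300].astype(int);m=np.zeros((420,560),np.uint8);m[130:245,170:300]=(np.ptp(c0,axis=2)<25)[:,5:]*255
c=max(cv2.findContours(m,0,2)[0],key=cv2.contourArea);q=cv2.approxPolyDP(cv2.convexHull(c),8,True)[:,0]
P=np.array([onz(S,p,.03)[:2] for p in q]);print(q.tolist(),P.round(3).tolist(),P.mean(0))
A=cv2.resize(fs["color"][80:280,130:330],(400,400),interpolation=2);B=cv2.resize(ft["color"][150:330,260:440],(400,400))
cv2.imwrite("pics/s5.png",np.hstack([A,B])[...,::-1])
E
```

```text
13.72 tcp [ 0.5176 -0.1966  0.3203] yaxis deg 49.6 ztool [ 0.  0. -1.] F [ 0.2  0.3 -7. ] M [ 0.02 -0.07  0.  ] gap 0.02549273818691238 63.405471593141556 q [ 0.75  0.36 -0.59  1.68  0.21  1.17  0.96]
[[219, 143], [286, 166], [250, 237], [176, 204]] [[0.401, -0.319], [0.385, -0.087], [0.651, -0.062], [0.655, -0.304]] [ 0.52299328 -0.19287439]
```

View pics/s5.png

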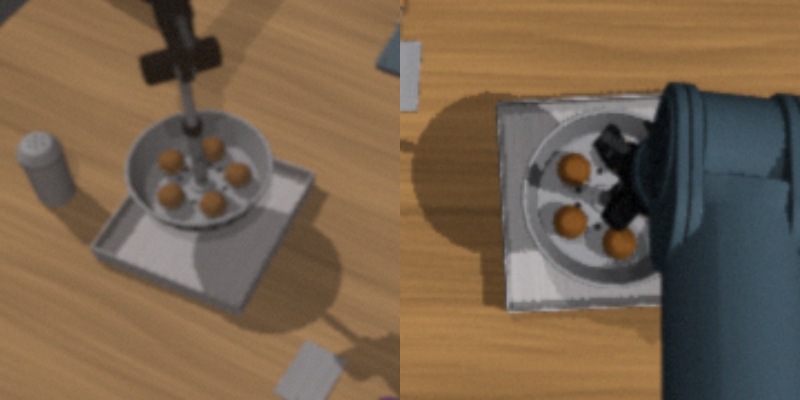

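All five balls are in the basket, which hangs level over the middle of the tray. Both views put the tray centre at (0.520 ± 0.003, −0.195), and the tool is within 3 mm of that. The feet are about 75 mm up, well clear of the 30 mm rim. Handing in.

```bash
python3 -c "
from station import *
print(job_done())"
```

```text
the job is handed in; nothing more can be done
None
```

I handed the job in at about 13.7 s: the handle was drawn to the second stop with the button pressed, and the basket is held level over the middle of the tray, about 45 mm above its rim, with all five balls in it. No verdict came back.

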